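# Hang the small box frame on the picture rail

## Task

Hang the small box-framed picture, the one with the metal hook on its back, on the low metal picture rail: keep hold of it, lift the hook over the rail's front lip and lower it behind the lip until it rests on the track in the right-hand half. Then slide it left behind the lip as far as the stop and lower it, still held level, until it is fully down in the pocket beside the stop; only then let go and leave it hanging upright and level. Be gentle (never push the picture on the rail with more than about 25 N) and leave everything else where it stands.

Things in the scene. Friction and masses are not known exactly. Their poses are not given: they have to be found in the camera images.
- picture: Small oak box frame standing upright on the table, 0.25 to 0.5 kg: 24 mm deep (x), 110 mm wide (y), 130 mm tall (z). Origin: centre of its underside; z up, -x is the picture side, +x the back, which carries a rigid steel hook at mid width. The rail stands farther from the robot, so the back already faces it (yaw within 0.4 rad).
- hook_tip (a point): Middle of the lower end of the hook's flange; in the picture's frame x +23, y 0, z +60 mm. The hook: a flat arm 30 mm wide (y), 82 to 87 mm above the frame's underside, goes back from the frame; from its end the flange, 30 mm wide (y) and 5 mm thick (x), points down to 60 mm. Gap between flange and frame's back: 8.5 mm.
- grip (a point): Place to grip the picture from above, across its 24 mm depth (x): middle of its top edge, 118 mm above its underside, 12 mm below its top. The back is free of the hook for 43 mm below the top.
- rail: Fixed steel picture rail, 380 mm long (y -180 to +200 mm). Origin: at table height below the front (-x) face of its lip plate; +y is left as the robot faces it, +x away from the robot. The picture hangs on the -x side with its back against the lip plate. Oak foot below: x -60 to +45 mm, 15 mm high. Dark end blocks level with the lip fill the channel below y -100 mm and above y +120 mm.
- lip (a point): On the upper edge of the lip plate, which is the anti-jump lip; in the rail's frame x 2.5, y -50, z 118 mm. The plate is 5 mm thick (x 0 to 5 mm), straight, z 55 to 118 mm, and runs the whole length. Behind it is an upward-open channel, x 5 to 20 mm, with a lower back wall (top z 112 mm).
- track (a point): On the channel's track (its raised floor) in the right-hand half; in the rail's frame x 12.5, y -50, z 106 mm. The track is level and clear for the hook from y -100 mm to at least y +5 mm; farther left it ends in the pocket.
- pocket_end (a point): A nominal point only: in the rail's frame x 12.5, y +80, z 100 mm (pocket floor). The pocket is a recess 35 mm long (y), 6 mm below the track, closed on its left by a dark steel stop block, top z 131 mm. The block's right face lies anywhere from y +40 to +120 mm; it differs each time, is clamped firmly and is not measured: see it or feel for it.
- plain_frame: A bystander: larger box frame without a hook, 34 x 130 x 170 mm (x, y, z), standing. Origin: centre of its underside.
- candle: Bystander: white pillar candle, 52 mm across, 100 mm tall. Origin: centre of its underside.
- amber_vase: Bystander: amber bottle vase, 84 mm across, 180 mm tall. Origin: centre of its underside.
- books: Bystander: flat book, 140 x 200 x 30 mm. Origin: centre of its underside.
- knot: Bystander: dark wooden loop ornament, about 90 mm across, 75 mm tall. Origin: centre of its underside.
- remote: Bystander: black remote control, 150 x 42 x 18 mm. Origin: centre of its underside.
- coaster: Bystander: cork coaster, 96 mm across, 8 mm thick. Origin: centre of its underside.
Mind the look-alikes: they are no part of the job. What is shaped like the picture but green is not meant.

How it is judged:
By the outcome, as a careful person would: the job done as asked, in the order asked, and still so for the second after the job is handed in, with the robot touching nothing.
It also fails if it takes over 61 s, if anything falls off the work surface, if the arm or the gripper's body presses on something with over 40 N, if the wrist force passes 120 N, or if a joint passes its speed limit or range.

## Robot

A 7-joint arm with a two-finger parallel gripper is mounted at the origin on the work surface. World frame = base frame: x ahead of the robot, y to its left, z up, the work surface at z = 0. Lengths are in m, angles in rad, forces in N, time in s.
With the tool pointing down it reaches from about 0.35 to 0.9 m from the base axis. Payload 8.1 kg.
Tool frame: the origin (TCP) lies on the front face of the gripper's body, between the roots of the fingers; the fingertips stand 66 mm ahead of it and the grasp point (between the pads) lies 47 mm ahead of it (arm.finger_overhang is the distance from the TCP to the fingertips, in m); z points along the fingers, y is the line along which they close (so a half turn about z gives the same grasp; the last joint's range is limited). The gripper opens to 92 mm and grips with 3 to 60 N. Pads are 19 mm wide; open, the fingers measure 130 mm over their backs; the gripper's body (75 mm by 190 mm) begins 47 mm behind the grasp point.
Start: joints at [1.057, 0.434, 0.025, 1.573, -0.012, 1.134, -0.075], TCP at [0.25, -0.573, 0.292] pointing down, gripper open.
Joint ranges: [-2.62, 2.62], [-0.44, 2.09], [-1.27, 1.32], [0.08, 2.57], [-1.32, 4.46], [0.12, 2], [-2.74, 2.74]. Speed limits (rad/s): [2.22, 2.22, 3.01, 3.01, 3.14, 3.14, 3.14].

## Interface

Orientations are given as a rotation vector (axis times angle).
In Python, from cell import readout, cams, workorder, spotter, arm gives the robot as it stands.
- The arm moves only by the tool hand_motion, called after "Call:" as name(argument=value, ...), one argument or row to a line, values as JSON. Schema: {"type":"object","properties":{"plan":{"type":"array","items":{"type":"object","properties":{"sx":{"type":"number"},"sy":{"type":"number"},"sz":{"type":"number"},"rz":{"type":"number"},"aperture":{"type":"number"}},"additionalProperties":false,"required":["aperture"]},"minItems":1,"maxItems":10},"grip_force":{"type":"number"},"only":{"type":"string"},"quiet":{"type":"boolean"},"lines":{"type":"string"}},"required":["plan"],"additionalProperties":false}. plan is a list of rows, 1 to 10 of them, each an object with the fields sx, sy, sz (the shift in shares of the most that a row can go, 1 being 50 mm), rz (a turn about the tool's z in units of 0.25 rad), aperture (the opening from 0.0 (shut) to 1.0 (fully open)); a field left out counts as zero (the opening has to be given); each row shifts and turns the commanded pose from where the row before left it, along the tool's axes as they then stand; what a row does not reach is not made up. A row lasts 1/10 s, in which the tool goes at most 0.05 m and 0.15 rad, less where a joint would pass 70% of its speed; a pose out of reach is approached as far as the arm can. The fingers move at their own pace and stop on an object; grip_force is the grip in N (left out, the last holds). Time passes only in rows, so rows that do not move let the fingers close. The tool returns the time, the measured TCP pose, the force, the opening and the grip force at its end. only (a regular expression) keeps the lines of the reply that match it, lines (a string "A,B") keeps lines A to B, and quiet returns only ok. Input that does not fit is refused with a message, and nothing moves.
- readout.observe(): the state, without advancing time (a new reading comes with each control period).
- cams.get_image(name): name is "side" or "top" or "wrist"; returns a dict with "image" (480x640x3 uint8, blue, green, red), "fx", "fy", "cx", "cy" (pixels), "cam_to_world" (4x4, takes a point from camera to world coordinates); the wrist camera has in their place "mount" (4x4, takes a point from camera to tool coordinates, whose origin is the TCP and whose axes are the flange's). Camera axes: x right, y down, z forward; pixel columns grow to the right and rows downward; lengths in m; the calibration is good to about 2 mm. A picture is of the moment at which its call begins: read the wrist's pose just before it. There is no depth.
- workorder.sign_off(): hands the job in; it is judged then, once.
Trained networks look in a picture, given as the dict that the camera call returned (one of the last four; its "shot" number tells which), for a name from the list of things; names that differ only in an ending like _2 or _b are one class to them, and where a whole thing is asked for, a point or a joint stands for the part that bears it (a point fixed in the world has none). Each returns a list of dicts, best first, with "score" (0 to 1); they miss things now and then, are a little off and sometimes report something else, mostly with a low value. They report only what shows in the picture. A call takes as long as a camera call. They do not tell look-alikes from the thing itself.
- spotter.boxes_of(picture, name): "centre" ([x, y, z] in m, in the coordinates of the camera as it stood for that picture, good to about 4 mm: the middle of the surface that is visible of it).
The state is a dict: "clock": time; "joints": joint angles; "dq": joint speeds; "joint_efforts": joint torques, N m; "position": TCP position; "ee_rot": TCP orientation; "force": force on the tool from outside, world axes, zero at the start; "ft_torque": the same for the moment, N m; "width": opening from 0.0 (shut) to 1.0 (fully open); "gripper_force": force on a finger pad.
Only numpy, scipy, OpenCV 4.12 (cv2) and the standard library are available. Lean on these libraries where they do the work, as an engineer would, in place of code of your own. Each camera call takes 0.05 s, during which the arm holds its last target. There are 200 camera calls.

## Working session

There is one attempt and no reset: what is moved stays moved. The work goes in short steps, Python scripts to look and compute and a tool call to move; the robot and the scene stay as the last step left them, time stands still between calls to the robot, and variables do not carry over. Pictures are saved under pics/ and viewed, at most 10 in all, crops included, and the job is handed in when it is done.

```bash
ls; mkdir -p pics
```

Create h.py:
```python
import numpy as np, cv2
from scipy.spatial.transform import Rotation as R
from cell import readout, cams, workorder, spotter, arm
def T():
    s=readout.observe(); M=np.eye(4); M[:3,:3]=R.from_rotvec(s["ee_rot"]).as_matrix(); M[:3,3]=s["position"]; return M
def shot(n):
    t=T(); p=cams.get_image(n)
    p["M"]=np.array(p["cam_to_world"]) if n!="wrist" else t@np.array(p["mount"]); return p
def ray(p,u,v):
    d=p["M"][:3,:3]@[(u-p["cx"])/p["fx"],(v-p["cy"])/p["fy"],1]; return p["M"][:3,3],d
def atz(p,u,v,z):
    o,d=ray(p,u,v); return o+d*(z-o[2])/d[2]
def proj(p,X):
    c=np.linalg.inv(p["M"])@np.append(X,1); return p["fx"]*c[0]/c[2]+p["cx"],p["fy"]*c[1]/c[2]+p["cy"]
```

Run:
```python
from h import *
np.set_printoptions(precision=4,suppress=True)
s=readout.observe(); print(s); print(T())
for n in("top","side"):
    p=shot(n); cv2.imwrite(f"pics/{n}0.png",p["image"]); print(n,p["M"],p["fx"])
    for k in("picture","hook_tip","grip","rail","lip","track","pocket_end","plain_frame"):
        for d in spotter.boxes_of(p,k)[:3]: print(k,round(d["score"],2),(p["M"]@np.append(d["centre"],1))[:3])
```

```text
pics
{'clock': 0.0, 'joints': array([ 1.0574,  0.4352,  0.0249,  1.5741, -0.0116,  1.134 , -0.0751]), 'dq': array([-0.0011, -0.0003,  0.0002,  0.0001, -0.0009, -0.0015,  0.0002]), 'joint_efforts': array([ -0.0002, -66.7854,   0.9848, -31.4469,  -0.0606,   0.0428,
         0.0002]), 'position': array([ 0.2494, -0.5726,  0.2915]), 'ee_rot': array([-3.0741, -0.6404,  0.0007]), 'force': array([ 1.3208,  0.2666, -0.4186]), 'ft_torque': array([ 0.0444, -0.0141,  0.0055]), 'gripper_force': 0.0, 'width': 1.0006437202319078}
[[ 0.9168  0.3993 -0.0008  0.2494]
 [ 0.3993 -0.9168  0.0014 -0.5726]
 [-0.0001 -0.0016 -1.      0.2915]
 [ 0.      0.      0.      1.    ]]
top [[ 0.0302 -0.9922  0.1212  0.4322]
 [-0.9995 -0.0284  0.0167 -0.0011]
 [-0.0132 -0.1216 -0.9925  1.1702]
 [ 0.      0.      0.      1.    ]] 506.6641467805881
picture 0.94 [ 0.3448 -0.2478  0.1301]
picture 0.78 [ 0.4851 -0.3329  0.1298]
picture 0.5 [0.5493 0.0395 0.0172]
hook_tip 0.89 [ 0.485  -0.3323  0.1319]
hook_tip 0.2 [0.7809 0.0832 0.0321]
grip 0.72 [ 0.3469 -0.2435  0.1261]
grip 0.71 [ 0.4779 -0.3341  0.133 ]
grip 0.69 [0.
[... 184 characters left out ...]
72 0.0171]
plain_frame 0.9 [ 0.6569 -0.3464  0.1608]
plain_frame 0.46 [0.551  0.039  0.0128]
side [[-0.9991 -0.0302  0.0314  0.5258]
 [-0.0429  0.555  -0.8307  0.8281]
 [ 0.0077 -0.8313 -0.5558  0.6654]
 [ 0.      0.      0.      1.    ]] 490.0164501964614
picture 0.75 [ 0.3463 -0.2273  0.0772]
picture 0.62 [ 0.4848 -0.2897  0.079 ]
hook_tip 0.75 [ 0.3466 -0.2286  0.0761]
hook_tip 0.7 [ 0.4827 -0.2826  0.0767]
grip 0.67 [ 0.3457 -0.2292  0.0757]
grip 0.64 [ 0.4897 -0.284   0.0812]
rail 0.81 [0.5612 0.109  0.0155]
rail 0.62 [0.7246 0.3652 0.0763]
lip 0.64 [0.559  0.1102 0.0167]
lip 0.41 [ 0.4842 -0.2837  0.0801]
pocket_end 0.91 [0.5613 0.1094 0.0163]
plain_frame 0.83 [ 0.6646 -0.2882  0.1105]
```

View pics/top0.png

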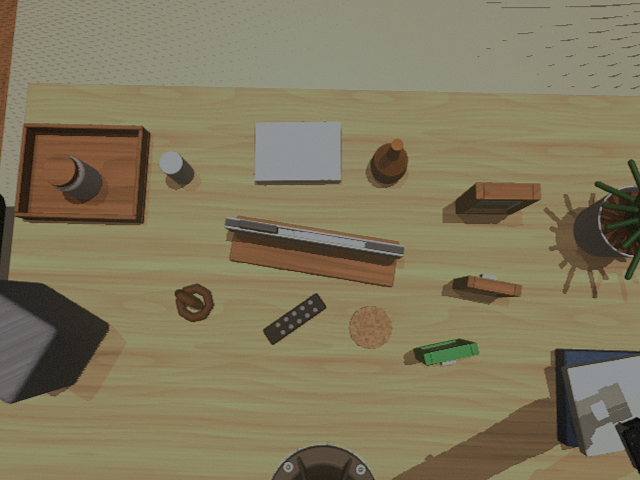

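View pics/side0.png

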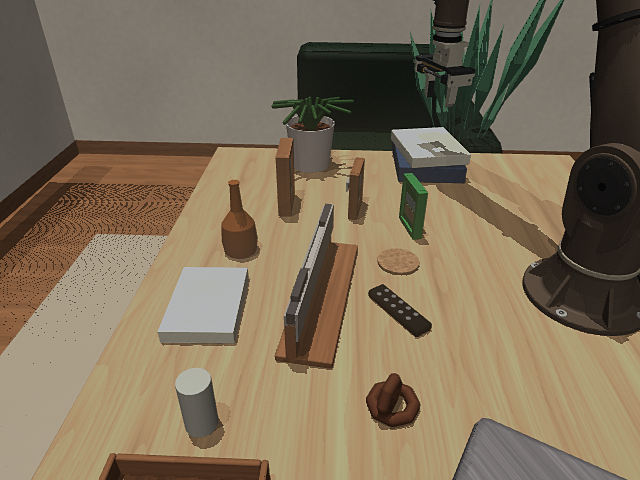

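The top view shows the oak picture at about (490,287), with its hook at (488,277). The green look-alike is at (447,352). The rail runs from (228,225) to (402,250). I'll zoom in on both.

Run:
```python
import cv2,numpy as np
a=cv2.imread("pics/top0.png")
r=cv2.resize(a[205:290,215:415],None,fx=4,fy=4,interpolation=cv2.INTER_CUBIC)
q=cv2.resize(a[265:305,440:540],None,fx=6,fy=6,interpolation=cv2.INTER_CUBIC)
q=np.hstack([q,np.zeros((240,200,3),np.uint8)])
cv2.imwrite("pics/crop.png",np.vstack([r,q]))
```

```text
(no output)
```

View pics/crop.png

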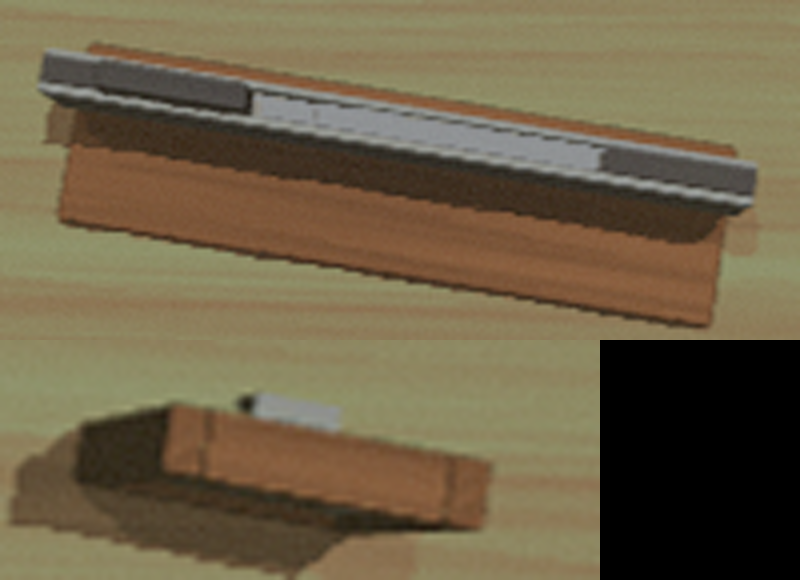

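The crop shows the lip's front upper edge running from crop (40,92) to (745,210). The stop's right face is near (248,85–107) and the right end block starts at about (603,150–172). The picture's top corners are at (172,404), (492,462), (482,528) and (163,475). Next I'll turn these into metric positions.

Run:
```python
from h import *
np.set_printoptions(precision=4,suppress=True)
p=shot("top")
cr=lambda u,v:(215+(u+.5)/4-.5,205+(v+.5)/4-.5)
cq=lambda u,v:(440+(u+.5)/6-.5,265+(v-340+.5)/6-.5)
L=atz(p,*cr(40,91),.118); Rr=atz(p,*cr(745,209),.118); d=L-Rr
print("lip",L,Rr,np.linalg.norm(d)); ey=d/np.linalg.norm(d); ex=np.array([ey[1],-ey[0],0]); yaw=np.arctan2(ex[1],ex[0])
O=Rr+ey*.18; O[2]=0; O2=L-ey*.2; print("rail",O,O2,yaw)
def tor(X): return np.array([(X-O)@ex,(X-O)@ey,X[2]])
for c,z in(((247,107),.131),((250,87),.131),((603,150),.118),((603,172),.118),((95,62),.131),((250,108),.118)): print(c,tor(atz(p,*cr(*c),z)))
C=np.array([atz(p,*cq(*c),.130) for c in((172,404),(492,462),(482,528),(163,475))]); print(C,C.mean(0))
print([np.linalg.norm(C[i]-C[(i+1)%4]) for i in range(4)])
e=C[0]-C[1]; print("yaw pic",np.arctan2(-e[0],e[1])); e=C[3]-C[2]; print(np.arctan2(-e[0],e[1]))
h=[atz(p,*cq(*c),.087) for c in((258,393),(340,407))];print("hook",h)
w=shot("wrist"); cv2.imwrite("pics/w0.png",w["image"]); print(np.array(w["mount"]),w["fx"])
```

```text
lip [0.5873 0.2226 0.118 ] [ 0.5357 -0.1484  0.118 ] 0.3745209219472353
rail [0.5605 0.0299 0.    ] [0.5598 0.0245 0.118 ] -0.13836723150634134
(247, 107) [0.0081 0.0838 0.131 ]
(250, 87) [0.0187 0.0841 0.131 ]
(603, 150) [ 0.0183 -0.1024  0.118 ]
(603, 172) [ 0.0069 -0.1042  0.118 ]
(95, 62) [0.0182 0.1661 0.131 ]
(250, 108) [0.0095 0.0838 0.118 ]
[[ 0.5008 -0.2846  0.13  ]
 [ 0.4843 -0.3927  0.13  ]
 [ 0.4618 -0.3889  0.13  ]
 [ 0.4765 -0.2814  0.13  ]] [ 0.4808 -0.3369  0.13  ]
[np.float64(0.10936065700487943), np.float64(0.022725184239332487), np.float64(0.10851143211460906), np.float64(0.024427889316510527)]
yaw pic -0.1515701064854667
-0.13590925336389567
hook [array([ 0.5084, -0.3267,  0.087 ]), array([ 0.5043, -0.3556,  0.087 ])]
[[-0.0001 -0.9637 -0.2669  0.0717]
 [ 1.      0.     -0.0005  0.0007]
 [ 0.0005 -0.2669  0.9637 -0.0921]
 [ 0.      0.      0.      1.    ]] 372.1543713912993
```

The manual's scale: shifts go in shares of 50 mm and turns go in units of 0.25 rad. Converting my numbers, 0.038 m is 0.76, -0.015 m is -0.3.

Call:
hand_motion(
  plan=[
    {"sx":0.76, "sy":-0.3, "aperture":1},
    {"sx":0.76, "sy":-0.3, "aperture":1},
    {"sx":0.76, "sy":-0.3, "aperture":1},
    {"sx":0.76, "sy":-0.3, "aperture":1},
    {"sx":0.76, "sy":-0.3, "aperture":1},
    {"sx":0.76, "sy":-0.3, "aperture":1},
    {"sx":0.76, "sy":-0.3, "aperture":1},
    {"sx":0.76, "sy":-0.3, "aperture":1},
    {"aperture":1},
  ],
  grip_force=25,
)

```text
clock: 1.9
position: [0.4852, -0.3356, 0.2923]
ee_rot: [-3.07, -0.654, -0.005]
force: [-0.5, 0.1, -0.0]
width: 0.996
gripper_force: 0.0
```

Call:
hand_motion(
  plan=[
    {"rz":-0.58, "aperture":1},
    {"rz":-0.58, "aperture":1},
    {"rz":-0.58, "aperture":1},
    {"rz":-0.58, "aperture":1},
    {"rz":-0.58, "aperture":1},
    {"rz":-0.58, "aperture":1},
    {"rz":-0.58, "aperture":1},
    {"aperture":1},
    {"aperture":1},
  ],
)

```text
clock: 2.8
position: [0.4801, -0.342, 0.2922]
ee_rot: [-2.382, -2.049, 0.0]
force: [-0.5, 0.5, -0.6]
width: 1.002
gripper_force: 0.0
```

Run:
```python
from h import *
t=T(); d=t[:3,:3].T@(np.array([.481,-.337,.165])-t[:3,3]); print(t.round(4),d, np.arctan2(t[1,1],t[0,1]),readout.observe()["joints"])
w=shot("wrist"); cv2.imwrite("pics/w1.png",w["image"])
```

```text
[[ 0.1494  0.9888 -0.      0.4801]
 [ 0.9888 -0.1494  0.     -0.342 ]
 [ 0.     -0.     -1.      0.2922]
 [ 0.      0.      0.      1.    ]] [0.00507632 0.00015835 0.12718858] -0.14998590399732128 [ 0.73572352  0.39798259 -0.28836413  1.64367091  0.1228623   1.1178227
  0.26481864]
```

View pics/w1.png

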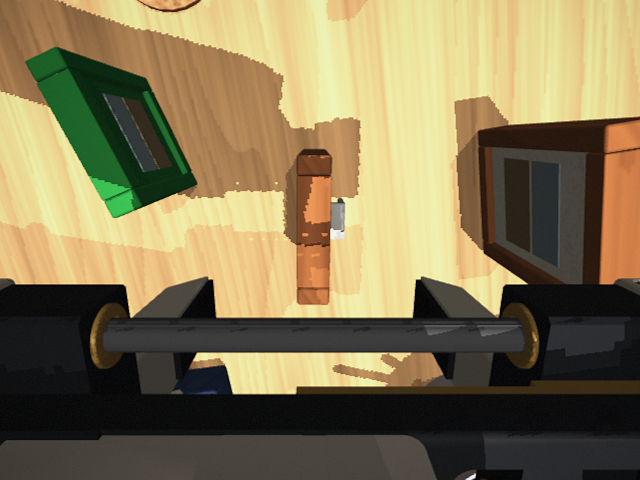

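The picture is between the fingers and aligned with them. Its top face spans columns 298–330 and rows ~175–290. I'll check the centring numerically.

Run:
```python
from h import *
im=cv2.imread("pics/w1.png"); w=cams.get_image("wrist"); t=T(); w["M"]=t@np.array(w["mount"]); print(w["cx"],w["cy"])
C=np.array([atz(w,*c,.130) for c in((298,174),(331,174),(329,289),(298,289))])
for c in C: print(t[:3,:3].T@(c-t[:3,3]), c)
for r in(200,230,260): 
    g=im[r].astype(int); print(r,[(x,tuple(g[x])) for x in range(290,338,4)])
for k in("picture","hook_tip","grip"):
    for d in spotter.boxes_of(w,k)[:3]: print(k,round(d["score"],2),(np.array(w["mount"])@np.append(d["centre"],1))[:3])
```

```text
313.9987936559561 239.74812231615078
[ 0.04690803 -0.01055588  0.16225456] [ 0.47677318 -0.29385458  0.13      ]
[0.04690485 0.01175439 0.16225523] [ 0.4988368  -0.29716286  0.13      ]
[-0.0368424   0.01129404  0.16226657] [ 0.48597489 -0.37991783  0.13      ]
[-0.03683675 -0.01152639  0.16226589] [ 0.4634071  -0.37653153  0.13      ]
200 [(290, (np.int64(61), np.int64(94), np.int64(127))), (294, (np.int64(56), np.int64(86), np.int64(118))), (298, (np.int64(43), np.int64(74), np.int64(123))), (302, (np.int64(42), np.int64(72), np.int64(123))), (306, (np.int64(41), np.int64(72), np.int64(123))), (310, (np.int64(86), np.int64(152), np.int64(235))), (314, (np.int64(85), np.int64(149), np.int64(232))), (318, (np.int64(79), np.int64(139), np.int64(226))), (322, (np.int64(76), np.int64(134), np.int64(218))), (326, (np.int64(69), np.int64(121), np.int64(203))), (330, (np.int64(71), np.int64(123), np.int64(190))), (334, (np.int64(170), np.int64(237), np.int64(243)))]
230 [(290, (np.int64(60), np.int64(91), np.int64(126))), (294, (np.int64(58), np.int64(89), np.int64(120))), (298, (np.int64(
[... 696 characters left out ...]
p.int64(116), np.int64(190))), (306, (np.int64(71), np.int64(124), np.int64(207))), (310, (np.int64(73), np.int64(128), np.int64(209))), (314, (np.int64(69), np.int64(121), np.int64(203))), (318, (np.int64(67), np.int64(121), np.int64(198))), (322, (np.int64(62), np.int64(110), np.int64(187))), (326, (np.int64(57), np.int64(99), np.int64(167))), (330, (np.int64(110), np.int64(168), np.int64(216))), (334, (np.int64(140), np.int64(206), np.int64(241)))]
picture 0.81 [0.00891714 0.00115594 0.16211083]
picture 0.81 [ 0.07844512 -0.15063125  0.17942897]
hook_tip 0.91 [0.00891855 0.00255648 0.16397857]
hook_tip 0.88 [ 0.07740358 -0.14553223  0.17644146]
grip 0.56 [0.00617261 0.00035428 0.15740818]
```

Call:
hand_motion(
  plan=[
    {"sx":0.1, "sz":0.4, "aperture":1},
    {"sz":0.5, "aperture":1},
    {"sz":0.5, "aperture":1},
    {"sz":0.5, "aperture":1},
    {"sz":0.4, "aperture":1},
    {"sz":0.24, "aperture":1},
    {"aperture":1},
    {"aperture":1},
  ],
  grip_force=35,
)

```text
clock: 3.85
position: [0.4815, -0.3368, 0.1658]
ee_rot: [2.376, 2.054, 0.0]
force: [0.5, 0.2, 0.2]
width: 1.001
gripper_force: 0.0
```

Call:
hand_motion(
  plan=[
    {"aperture":0},
    {"aperture":0},
    {"aperture":0},
    {"aperture":0},
    {"aperture":0},
    {"aperture":0},
    {"aperture":0},
    {"aperture":0},
    {"aperture":0},
    {"aperture":0},
  ],
  grip_force=35,
)

```text
clock: 4.85
position: [0.4811, -0.3367, 0.1651]
ee_rot: [-2.377, -2.054, 0.0]
force: [-0.1, -0.7, 0.5]
width: 0.26
gripper_force: 34.9
```

Call:
hand_motion(
  plan=[
    {"sz":-0.2, "aperture":0},
    {"sz":-0.4, "aperture":0},
    {"sz":-0.4, "aperture":0},
    {"sz":-0.4, "aperture":0},
    {"sz":-0.3, "aperture":0},
    {"sy":-0.1, "sz":-0.1, "aperture":0},
    {"sx":0.2, "sy":-0.14, "aperture":0},
    {"sx":0.4, "sy":-0.1, "aperture":0},
    {"sx":0.54, "aperture":0},
    {"sx":0.6, "aperture":0},
  ],
)

```text
clock: 5.85
position: [0.4752, -0.2469, 0.254]
ee_rot: [-2.376, -2.052, 0.002]
force: [1.1, 0.4, -4.3]
width: 0.255
gripper_force: 34.9
```

Call:
hand_motion(
  plan=[
    {"sx":0.6, "aperture":0},
    {"sx":0.6, "aperture":0},
    {"sx":0.6, "aperture":0},
    {"sx":0.6, "aperture":0},
    {"sx":0.6, "aperture":0},
    {"sx":0.6, "aperture":0},
    {"sx":0.54, "aperture":0},
    {"sx":0.4, "aperture":0},
    {"sx":0.26, "aperture":0},
    {"aperture":0},
  ],
)

```text
clock: 6.85
position: [0.5107, -0.0086, 0.2547]
ee_rot: [-2.372, -2.057, 0.001]
force: [0.0, -0.7, -5.0]
width: 0.258
gripper_force: 34.9
```

Run:
```python
from h import *
t=T(); print(t.round(4), np.arctan2(t[1,1],t[0,1]), readout.observe()["force"])
w=shot("wrist"); cv2.imwrite("pics/w2.png",w["image"])
```

```text
[[ 1.414e-01  9.899e-01 -1.200e-03  5.107e-01]
 [ 9.899e-01 -1.414e-01  7.000e-04 -8.600e-03]
 [ 5.000e-04 -1.300e-03 -1.000e+00  2.547e-01]
 [ 0.000e+00  0.000e+00  0.000e+00  1.000e+00]] -0.14191261015800116 [ 0.01101349 -0.6749821  -4.96037878]
```

View pics/w2.png

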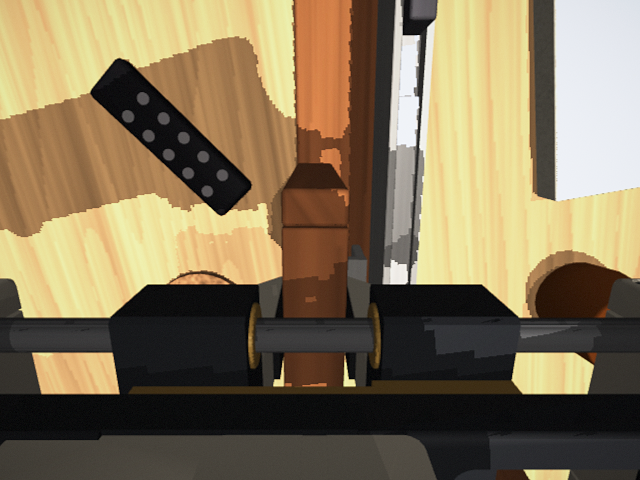

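The held picture's top is at columns 282–348. The rail channel runs from (410,0) to (385,283), the stop's right face is near (418,33), and the pocket edge is near (405,95). I'll zoom in for exact edges.

Run:
```python
from h import *
a=cv2.imread("pics/w2.png")
L=cv2.resize(a[0:120,360:450],None,fx=5,fy=5,interpolation=cv2.INTER_NEAREST)
Q=cv2.resize(a[180:300,335:405],None,fx=5,fy=5,interpolation=cv2.INTER_NEAREST)
cv2.imwrite("pics/c2.png",np.hstack([L,Q]))
```

```text
(no output)
```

View pics/c2.png

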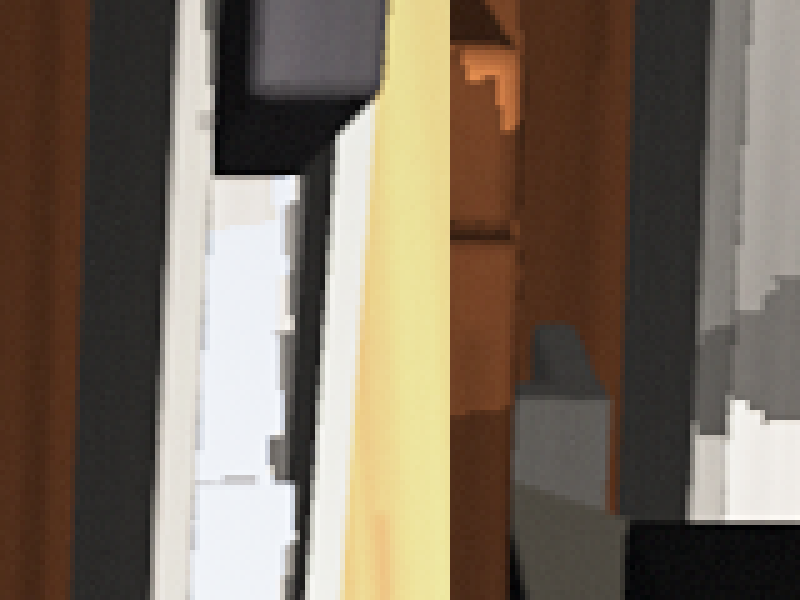

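Run:
```python
from h import *
np.set_printoptions(precision=4,suppress=True)
w=cams.get_image("wrist"); t=T(); w["M"]=t@np.array(w["mount"])
f=lambda c,z: t[:3,:3].T@(atz(w,*c,z)-t[:3,3])
l=lambda u,v:(360+(u+.5)/5-.5,(v+.5)/5-.5)
q=lambda u,v:(335+(u-450+.5)/5-.5,180+(v+.5)/5-.5)
P=[f(l(174,50),.118),f(l(150,590),.118),f(q(709,10),.118),f(q(690,510),.118)]
print("lip",np.array(P)); print(np.polyfit([p[0] for p in P],[p[1] for p in P],1))
print("lip back", f(l(215,50),.118), f(q(727,510),.118))
print("stop", f(l(235,173),.100),f(l(310,98),.131)); print("pocket", f(l(230,480),.106))
print("hook", f(q(515,398),.1767),f(q(610,398),.1767))
print("frame back edge", f(q(520,60),.2197), f(q(510,500),.2197))
```

```text
lip [[ 0.1379  0.044   0.1365]
 [ 0.082   0.0444  0.1366]
 [ 0.0448  0.0445  0.1366]
 [-0.0207  0.0454  0.1367]]
[-0.0085  0.0451]
lip back [0.1379 0.0485 0.1365] [-0.0207  0.0503  0.1367]
stop [0.1301 0.0555 0.1545] [0.1297 0.0558 0.1235]
pocket [0.0952 0.0558 0.1486]
hook [0.0144 0.0164 0.078 ] [0.0144 0.0255 0.078 ]
frame back edge [0.0531 0.0121 0.035 ] [0.0209 0.0121 0.035 ]
```

Scaled: 0.01 m is 0.2, 0.008 m is 0.16, -0.007 rad is -0.028.

Call:
hand_motion(
  plan=[
    {"sz":0.2, "rz":-0.028, "aperture":0},
    {"sz":0.2, "aperture":0},
    {"sy":0.12, "sz":0.04, "aperture":0},
    {"sy":0.16, "aperture":0},
    {"sy":0.16, "aperture":0},
    {"sy":0.12, "aperture":0},
    {"sy":0.06, "aperture":0},
    {"aperture":0},
    {"aperture":0},
  ],
)

```text
clock: 7.85
position: [0.5423, -0.0148, 0.2332]
ee_rot: [2.369, 2.063, 0.0]
force: [-0.4, -0.3, -4.7]
width: 0.255
gripper_force: 34.9
```

Run:
```python
from h import *
np.set_printoptions(precision=4,suppress=True)
s=readout.observe(); t=T(); print(t, s["force"],s["ft_torque"])
R0=np.array([[.1414,.9899,0],[.9899,-.1414,0],[0,0,-1]]).T
print(R0@(t[:3,3]-[.5107,-.0086,.2547]))
w=shot("wrist"); cv2.imwrite("pics/w3.png",w["image"])
```

```text
[[ 0.1376  0.9905  0.0002  0.5423]
 [ 0.9905 -0.1376  0.0001 -0.0148]
 [ 0.0001  0.0002 -1.      0.2332]
 [ 0.      0.      0.      1.    ]] [-0.3821 -0.3307 -4.6563] [-0.0105 -0.0343  0.0072]
[-0.0017  0.0322  0.0215]
```

View pics/w3.png

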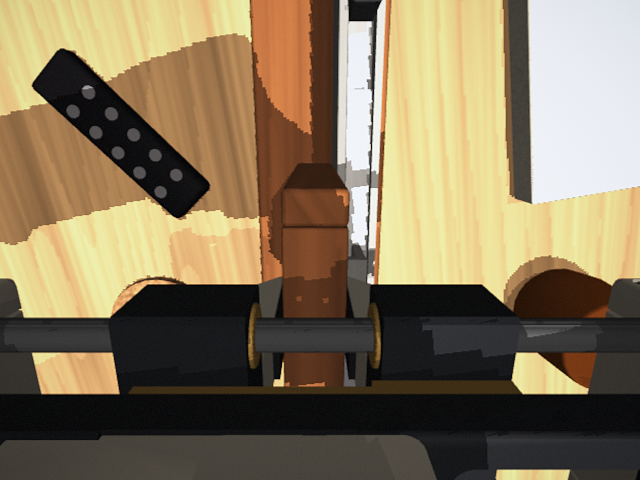

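The picture now stands in front of the lip. The lip's front edge shows at about column 338 (rows 20–160) and the hook is above the channel at (350–366,260). I'll measure the edge per row.

Run:
```python
from h import *
a=cv2.cvtColor(cv2.imread("pics/w3.png"),cv2.COLOR_BGR2GRAY).astype(float)
w=cams.get_image("wrist"); t=T(); w["M"]=t@np.array(w["mount"])
P=[]
for r in range(20,160,10):
    g=a[r,325:352]; d=np.diff(g); i=d.argmax(); u=325+i+.5
    q=t[:3,:3].T@(atz(w,u,r,.118)-t[:3,3]); P.append(q[:2]); print(r,u,d[i],q[:2].round(4), (q[1]+.005).round(4))
P=np.array(P); print(np.polyfit(P[:,0],P[:,1],1))
```

```text
20 338.5 89.0 [0.1271 0.0124] 0.0174
30 338.5 95.0 [0.1226 0.0125] 0.0175
40 338.5 78.0 [0.1181 0.0126] 0.0176
50 337.5 82.0 [0.1135 0.0122] 0.0172
60 337.5 91.0 [0.1089 0.0122] 0.0172
70 337.5 101.0 [0.1042 0.0123] 0.0173
80 337.5 96.0 [0.0994 0.0124] 0.0174
90 337.5 99.0 [0.0946 0.0125] 0.0175
100 337.5 87.0 [0.0897 0.0126] 0.0176
110 337.5 99.0 [0.0848 0.0126] 0.0176
120 337.5 77.0 [0.0797 0.0127] 0.0177
130 336.5 86.0 [0.0747 0.0123] 0.0173
140 336.5 97.0 [0.0695 0.0124] 0.0174
150 336.5 108.0 [0.0643 0.0124] 0.0174
[-0.00114302  0.01254386]
```

Scaled: 0.004 m is 0.08, -0.0013 m is -0.026.

Call:
hand_motion(
  plan=[
    {"sy":-0.026, "aperture":0},
    {"aperture":0},
    {"sz":0.08, "aperture":0},
    {"sz":0.08, "aperture":0},
    {"sz":0.08, "aperture":0},
    {"aperture":0},
  ],
)

```text
clock: 8.55
position: [0.5405, -0.0148, 0.2204]
ee_rot: [-2.369, -2.062, 0.002]
force: [0.1, -0.7, -4.2]
width: 0.26
gripper_force: 34.9
```

Call:
hand_motion(
  plan=[
    {"sz":0.06, "aperture":0},
    {"sz":0.06, "aperture":0},
    {"aperture":0},
  ],
)

```text
clock: 8.85
position: [0.5407, -0.0148, 0.2148]
ee_rot: [-2.369, -2.063, 0.001]
force: [-0.7, 0.5, -4.6]
width: 0.261
gripper_force: 34.9
```

Scaled: 0.0015 m is 0.03, 0.001 m is 0.02.

Call:
hand_motion(
  plan=[
    {"sz":0.03, "aperture":0},
    {"sz":0.02, "aperture":0},
    {"aperture":0},
  ],
)

```text
clock: 9.15
position: [0.5409, -0.0147, 0.2126]
ee_rot: [-2.369, -2.063, 0.0]
force: [0.5, -0.1, -4.5]
width: 0.258
gripper_force: 34.9
```

Call:
hand_motion(
  plan=[
    {"sz":0.02, "aperture":0},
    {"aperture":0},
  ],
)

```text
clock: 9.35
position: [0.5409, -0.0147, 0.2117]
ee_rot: [-2.369, -2.063, 0.0]
force: [0.6, -0.8, -5.2]
width: 0.258
gripper_force: 34.9
```

Scaled: 0.0008 m is 0.016.

Call:
hand_motion(
  plan=[
    {"sz":0.016, "aperture":0},
    {"aperture":0},
  ],
)

```text
clock: 9.55
position: [0.541, -0.0147, 0.2112]
ee_rot: [2.369, 2.063, 0.0]
force: [-1.9, -0.9, -1.2]
width: 0.259
gripper_force: 34.9
```

Call:
hand_motion(
  plan=[
    {"sz":0.012, "aperture":0},
    {"aperture":0},
  ],
)

```text
clock: 9.75
position: [0.541, -0.0147, 0.2111]
ee_rot: [2.369, 2.062, 0.0]
force: [-2.4, -0.2, 5.7]
width: 0.264
gripper_force: 34.9
```

Call:
hand_motion(
  plan=[
    {"sx":0.04, "sz":-0.006, "aperture":0},
    {"sx":0.12, "aperture":0},
    {"sx":0.2, "aperture":0},
    {"sx":0.2, "aperture":0},
    {"sx":0.2, "aperture":0},
    {"sx":0.2, "aperture":0},
    {"sx":0.2, "aperture":0},
    {"sx":0.2, "aperture":0},
    {"sx":0.1, "aperture":0},
    {"aperture":0},
  ],
)

```text
clock: 10.75
position: [0.5515, 0.0586, 0.2111]
ee_rot: [2.368, 2.064, 0.002]
force: [1.4, -1.2, 4.7]
width: 0.256
gripper_force: 34.9
```

Call:
hand_motion(
  plan=[
    {"sx":0.12, "aperture":0},
    {"sx":0.2, "aperture":0},
    {"sx":0.2, "aperture":0},
    {"sx":0.14, "aperture":0},
    {"sx":0.06, "aperture":0},
    {"aperture":0},
  ],
)

```text
clock: 11.35
position: [0.556, 0.0939, 0.2106]
ee_rot: [-2.368, -2.064, -0.001]
force: [0.4, -1.5, 2.6]
width: 0.256
gripper_force: 35.0
```

Call:
hand_motion(
  plan=[
    {"sx":0.03, "aperture":0},
    {"sx":0.03, "aperture":0},
    {"aperture":0},
  ],
)

```text
clock: 11.65
position: [0.5563, 0.0961, 0.2104]
ee_rot: [-2.369, -2.063, 0.0]
force: [-0.5, -3.4, 1.1]
width: 0.257
gripper_force: 35.0
```

Run:
```python
from h import *
w=shot("wrist"); cv2.imwrite("pics/w4.png",cv2.resize(w["image"][100:300,280:440],None,fx=3.75,fy=3,interpolation=cv2.INTER_CUBIC)[:600]); print(readout.observe()["force"])
```

```text
[ 0.28499322 -2.80570091  0.09619665]
```

View pics/w4.png

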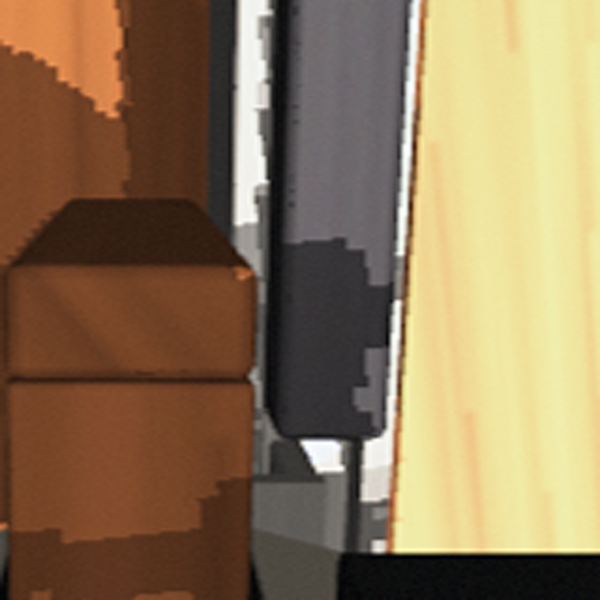

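The view shows the hook's left end (crop row ~478) just short of the stop's face (row ~437), with a gap of a few mm. I'll feel for the stop.

Scaled: 0.0015 m is 0.03, -0.0003 m is -0.006.

Call:
hand_motion(
  plan=[
    {"sx":0.03, "sz":-0.006, "aperture":0},
    {"sx":0.03, "aperture":0},
    {"aperture":0},
  ],
)

```text
clock: 12.0
position: [0.5564, 0.1002, 0.2105]
ee_rot: [-2.367, -2.063, 0.0]
force: [-1.1, 0.3, -4.9]
width: 0.263
gripper_force: 35.0
```

Call:
hand_motion(
  plan=[
    {"sx":0.02, "aperture":0},
    {"aperture":0},
  ],
)

```text
clock: 12.2
position: [0.5568, 0.1006, 0.2107]
ee_rot: [-2.369, -2.063, 0.0]
force: [-0.0, -0.6, -3.4]
width: 0.26
gripper_force: 35.0
```

Scaled: 0.001 m is 0.02.

Call:
hand_motion(
  plan=[
    {"sx":0.02, "aperture":0},
    {"aperture":0},
  ],
)

```text
clock: 12.4
position: [0.5571, 0.1014, 0.2109]
ee_rot: [-2.369, -2.063, -0.0]
force: [0.3, -0.2, -4.2]
width: 0.259
gripper_force: 35.0
```

Call:
hand_motion(
  plan=[
    {"sx":0.014, "aperture":0},
    {"aperture":0},
  ],
)

```text
clock: 12.6
position: [0.5572, 0.102, 0.2109]
ee_rot: [-2.369, -2.063, -0.0]
force: [0.2, -0.1, -4.8]
width: 0.26
gripper_force: 35.0
```

Call:
hand_motion(
  plan=[
    {"sx":0.014, "aperture":0},
    {"aperture":0},
  ],
)

```text
clock: 12.8
position: [0.5573, 0.1023, 0.2109]
ee_rot: [2.369, 2.062, -0.0]
force: [-0.8, -1.1, -3.9]
width: 0.259
gripper_force: 35.0
```

Scaled: 0.0007 m is 0.014.

Call:
hand_motion(
  plan=[
    {"sx":0.014, "aperture":0},
    {"aperture":0},
  ],
)

```text
clock: 13.0
position: [0.5573, 0.1025, 0.2109]
ee_rot: [2.37, 2.062, -0.002]
force: [-1.9, -3.8, -1.4]
width: 0.257
gripper_force: 35.0
```

Call:
hand_motion(
  plan=[
    {"sx":0.014, "aperture":0},
    {"aperture":0},
  ],
)

```text
clock: 13.2
position: [0.5573, 0.1026, 0.2109]
ee_rot: [2.37, 2.061, -0.003]
force: [-2.0, -5.3, -1.4]
width: 0.263
gripper_force: 35.0
```

Stop found. I'll ease off the pressure and lower.

Scaled: -0.0012 m is -0.024, 0.0015 m is 0.03.

Call:
hand_motion(
  plan=[
    {"sx":-0.024, "aperture":0},
    {"aperture":0},
    {"sz":0.03, "aperture":0},
    {"sz":0.03, "aperture":0},
    {"sz":0.03, "aperture":0},
    {"aperture":0},
  ],
)

```text
clock: 13.8
position: [0.5574, 0.1024, 0.2062]
ee_rot: [2.369, 2.062, -0.0]
force: [-0.3, -5.6, -4.2]
width: 0.26
gripper_force: 35.0
```

Call:
hand_motion(
  plan=[
    {"sz":0.02, "aperture":0},
    {"aperture":0},
  ],
)

```text
clock: 14.0
position: [0.5574, 0.1024, 0.2053]
ee_rot: [2.369, 2.062, -0.0]
force: [0.5, -5.8, -2.6]
width: 0.26
gripper_force: 35.0
```

Call:
hand_motion(
  plan=[
    {"sx":-0.008, "sz":0.012, "aperture":0},
    {"aperture":0},
  ],
)

```text
clock: 14.2
position: [0.5574, 0.1024, 0.2051]
ee_rot: [2.369, 2.063, 0.001]
force: [0.2, -4.2, 0.8]
width: 0.256
gripper_force: 35.0
```

Call:
hand_motion(
  plan=[
    {"sz":0.012, "aperture":0},
    {"aperture":0},
  ],
)

```text
clock: 14.4
position: [0.5574, 0.1024, 0.205]
ee_rot: [2.369, 2.062, 0.001]
force: [-2.3, -5.9, 6.2]
width: 0.259
gripper_force: 35.0
```

Fully down: 6.1 mm below track level, with the floor felt. I'll relieve the load and release.

Call:
hand_motion(
  plan=[
    {"sx":-0.008, "sz":-0.008, "aperture":0},
    {"aperture":0},
  ],
  grip_force=4,
)

```text
clock: 14.6
position: [0.5573, 0.1024, 0.205]
ee_rot: [-2.369, -2.063, -0.001]
force: [-1.6, -2.9, 2.4]
width: 0.262
gripper_force: 4.0
```

Call:
hand_motion(
  plan=[
    {"aperture":0.3},
    {"aperture":0.35},
    {"aperture":0.4},
    {"aperture":0.5},
    {"aperture":0.6},
    {"aperture":0.6},
    {"aperture":0.6},
  ],
)

```text
clock: 15.3
position: [0.5572, 0.1019, 0.2046]
ee_rot: [2.369, 2.063, 0.0]
force: [0.6, -0.4, -0.4]
width: 0.597
gripper_force: 0.0
```

Run:
```python
from h import *
w=shot("wrist"); cv2.imwrite("pics/w5.png",w["image"]); s=shot("side")["image"]; cv2.imwrite("pics/s5.png",cv2.resize(s[170:370,220:400],None,fx=3,fy=3))
```

```text
(no output)
```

View pics/w5.png

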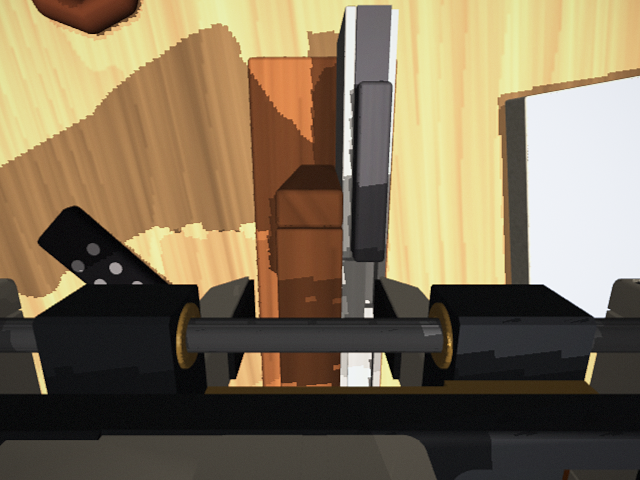

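The picture hangs at the stop (top at columns 277–342, upright) and both fingers are clear of it. I'll retract straight up.

Scaled: -0.03 m is -0.6, -0.02 m is -0.4.

Call:
hand_motion(
  plan=[
    {"sz":-0.1, "aperture":0.6},
    {"sz":-0.3, "aperture":0.6},
    {"sz":-0.4, "aperture":0.6},
    {"sz":-0.6, "aperture":0.6},
    {"sz":-0.6, "aperture":0.6},
    {"sz":-0.6, "aperture":0.6},
    {"sz":-0.4, "aperture":0.6},
    {"aperture":0.6},
    {"aperture":0.6},
  ],
)

```text
clock: 16.3
position: [0.5571, 0.102, 0.3548]
ee_rot: [2.369, 2.063, 0.001]
force: [-0.7, -0.9, -0.2]
width: 0.598
gripper_force: 0.0
```

Run:
```python
from h import *
s=shot("side")["image"]; cv2.imwrite("pics/s6.png",cv2.resize(s[150:400,200:430],None,fx=2.4,fy=2.4,interpolation=cv2.INTER_CUBIC))
```

```text
(no output)
```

View pics/s6.png

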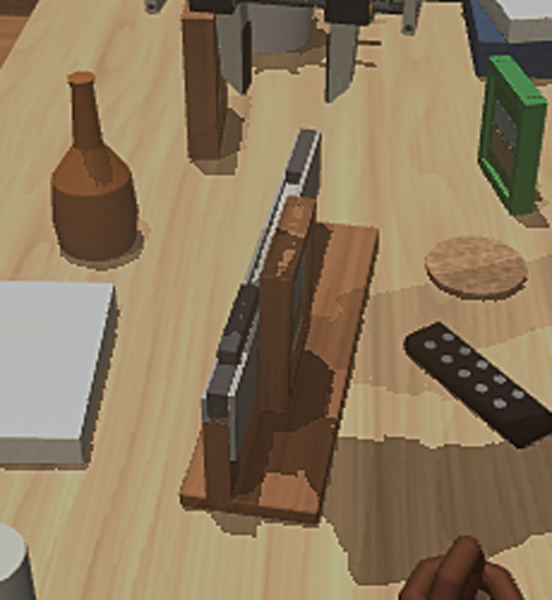

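The picture hangs upright against the lip plate beside the stop (crop ~(285,310)), the gripper is clear, and the bystanders are undisturbed.

```bash
python3 -c "
from cell import workorder
print(workorder.sign_off())"
```

```text
the job is handed in; nothing more can be done
None
```

The picture hangs upright in the pocket against the stop, released at about 15 s; the forces I read stayed near or below 8 N, no bystander appears to have moved, and the job is handed in.

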